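# Slide a failed cell pack off the test stand into the reject tray

## Task

The pack of three cells on the test stand has failed. Without lifting it, drag the red reject tray (say, with the fingertips behind its far rim) squarely up against the foot of the stand, under the jutting edge of the deck; then slide the pack, not lifting it, along its lane and off that edge so that it drops into the tray. Leave the circuit board on the stand and the things lying round about where they are.

Things in the scene. Friction and masses are not known exactly. Their poses are not given: they have to be found in the camera images.
- stand: Grey test stand, fixed on the work board (a wooden riser) whose top is 120 mm above the desk. Origin on that top under the deck's centre, z up, +x to the open edge that faces the tray. Aluminium deck 110 (x) by 190 mm (y), x -55 to +55, top at z 80, underside at z 72. Its foot spans x -50 to +30, y -90 to +90, so the deck juts 25 mm beyond it on the +x side.
- stand_edge (a point): Middle of the stand's open +x edge, at deck top (axes as the stand's). Two lanes run along x to this edge, centred at y -45 and +45 mm, each about 87 mm wide, parted and flanked by black rails 7 mm high; both ends are open. One lane holds the cell pack, the other the circuit board; which varies.
- tray: Loose red open tray on the work board, about 0.35 kg, 130 (x) by 220 mm (y) over its rim, 50 mm high; origin at the centre of its underside, z up. Inside 114 by 204 mm, floor 4 mm thick. It starts 7 to 11 cm from its place, its -x side roughly facing the stand's +x side. Up against the foot and square, its origin is at x = 95 mm in the stand's frame.
- tray_rim (a point): Middle of the top of the tray's far (+x) rim, 65 mm from its origin, 50 mm above the work board. Walls 4 mm thick; the rim stands out 4 mm over the top 8 mm. A tall fixed microscope stands to the right of the work board, near world x 0.62, y -0.34: come to the tray from high above or from the robot side.
- cell_pack: Loose pack of three cells side by side (two green, one pink), 0.14 kg, 55 mm (x) by 65 mm (y) by 18 mm high; origin at the centre of its underside. It lies on the deck in one of the lanes, its x nearly along the stand's x.
- board: Loose blue circuit board, 45 mm (x) by 70 mm (y), 10 mm high with its components, light; origin at the centre of its underside. It lies on the deck in the other lane and must stay there.
- pliers: Bystander: black-handled pliers 112 mm long, 12 mm high, lying on the desk; origin at the centre of the underside.
- driver: Bystander: blue screwdriver 170 mm long, 17 mm high, lying on the desk; origin at the centre of the underside.
- tape: Bystander: roll of masking tape, 109 mm across, 24 mm high, lying on the desk; origin at the centre of the underside.
- spool: Bystander: solder spool with dark flanges, 52 mm across, 35 mm high, standing on the work board; origin at the centre of the underside.

How it is judged (in metres and radians):
On the way, in this order (a step that is already met when the one before it is completed fails the run):
1. the tray stands squarely against the foot of the stand, under the deck's edge, with the cell pack still on the deck (x of tray in the frame of stand below 0.107 m and y of tray in the frame of stand between -0.04 and 0.04 m and angle between the x axis of tray and the x axis of stand, either way round below 0.12 rad and angle between tray's own z axis and vertical below 0.08 rad and z of tray in the frame of stand below 0.01 m and z of cell_pack in the frame of stand above 0.075 m), for 0.2 s.
2. the cell pack lies in the tray (x of cell_pack in the frame of tray between -0.06 and 0.06 m and y of cell_pack in the frame of tray between -0.105 and 0.105 m and z of cell_pack in the frame of tray below 0.045 m), for 0.2 s.
At the end, for the whole second after the job is handed in: Cell pack at rest inside the tray, below its rim; tray flat on the work board, within 12 mm of touching the stand's foot, 40 mm of centred and 0.12 rad of square; circuit board still on the deck within 15 mm of its start; pliers, screwdriver, tape and spool within 30 mm of theirs (all of step 2 and x of tray in the frame of stand below 0.107 m and y of tray in the frame of stand between -0.04 and 0.04 m and angle between the x axis of tray and the x axis of stand, either way round below 0.12 rad and angle between tray's own z axis and vertical below 0.08 rad and z of tray in the frame of stand below 0.01 m and linear speed of each of cell_pack, tray below 0.02 m/s and distance of board from where it was at the start of the episode below 0.015 m and z of board in the frame of stand above 0.075 m and distance of each of pliers, driver, tape, spool from where it was at the start of the episode below 0.03 m).
It fails at once if the cell pack is lifted off the deck (z of cell_pack in the frame of stand above 0.11 m).
It fails at once if the cell pack falls beside the tray (z of cell_pack in the frame of stand below 0.04 m and not (x of cell_pack in the frame of tray between -0.065 and 0.065 m and y of cell_pack in the frame of tray between -0.11 and 0.11 m)).
It fails at once if the tray is lifted off the work board or tipped up (z of tray in the frame of stand above 0.02 m or angle between tray's own z axis and vertical above 0.25 rad).
It fails at once if the circuit board is pushed out of its place (distance of board from where it was at the start of the episode above 0.02 m).
It fails at once if one of the things lying round about is knocked away (distance of any of pliers, driver, tape, spool from where it was at the start of the episode above 0.04 m).
It also fails if it takes over 48 s, if anything falls off the work surface, if the arm or the gripper's body presses on something with over 40 N, if the wrist force passes 120 N, or if a joint passes its speed limit or range.

## Robot

A 6-joint arm with a two-finger parallel gripper is mounted at the origin on a cart in front of the work surface, level with it; the furniture and walls round the work are solid. World frame = base frame: x ahead of the robot, y to its left, z up, the work surface at z = 0. Lengths are in mm, angles in rad, forces in N, time in s.
With the tool pointing down it reaches from about 275 to 750 mm from the base axis. Payload 10.2 kg.
Tool frame: the origin (TCP) lies midway between the tips of the shut fingers; the grasp point (between the pads) lies 19 mm behind it (ctrl.grasp_offset is the distance from the TCP to the grasp point, in mm); z points along the fingers, y is the line along which they close (so a half turn about z gives the same grasp; the last joint's range is limited). The gripper opens to 85 mm and grips with 20 to 120 N. Pads are 22 mm wide; open, the fingers measure 114 mm over their backs; the gripper's body (76 mm by 85 mm) begins 54 mm behind the grasp point. The pads swing forward as they close: fully open they stand 13 mm farther back than shut.
Start: joints at [0.974, 0.313, 1.498, -0, 1.331, -0.223], TCP at [191.72, 488.748, 231.294] pointing down, gripper open.
Joint ranges: [-2.94, 2.94], [-0.97, 2.17], [0.19, 2.56], [-1.23, 4.37], [0.02, 3.11], [-2.88, 2.88]. Speed limits (rad/s): [2.39, 2.39, 3.01, 3.14, 3.14, 3.14].

## Interface

Orientations are given as a unit quaternion [w, x, y, z].
In Python, from rig import ctrl, viewer, models gives the robot as it stands. The module is installed in compiled form; this text tells all that it offers.
- The arm moves only by the shell command python3 -m pendant 'ROWS' [OPENING] [FORCE]. ROWS is text: rows parted by semicolons, each of 4 numbers parted by spaces: the shift along the tool's x, y, z in m, then the turn about the tool's z in rad. In form: x y z yaw; .... A call has 1 to 10 rows; each row shifts and turns the commanded pose from where the row before left it, along the tool's axes as they then stand; what a row does not reach is not made up. A row lasts 1/8 s, in which the tool goes at most 62.5 mm and 10.7 degrees, less where a joint would pass 70% of its speed; a pose out of reach is approached as far as the arm can. A call is refused whole if a number of a shift passes 0.0625 or a number of a turn 0.188, either way. A call with a gripper value outside its range is refused whole. OPENING is the opening, from 0 (shut) to 1 (fully open), set as the call begins (- or left out, the last holds). The fingers move at their own pace and stop on an object; FORCE is the grip in N (left out, the last holds). Time passes only in rows, so rows that do not move let the fingers close. It gives the time, the measured TCP pose, the force, the opening and the grip force at its end, in the units of the state.
- ctrl.sense(): the state, without advancing time (a new reading comes with each control period).
- viewer.capture(name): name is "side" or "top"; returns a dict with "color" (384x512x3 uint8, red, green, blue), "vertical_fov" (degrees; the focal length in pixels is half the picture's height over the tangent of half this angle, whatever the lens; pixels are square), "cx", "cy" (the principal point, pixels), "dist" ([k1, k2, p1, p2, k3] as OpenCV has them; the pictures are not rectified), "pose" (4x4, takes a point from camera to world coordinates). Camera axes: x right, y down, z forward; pixel columns grow to the right and rows downward; lengths in mm; the calibration is good to about 2 mm. A picture is of the moment at which its call begins. There is no depth.
- ctrl.finish_job(): hands the job in; it is judged then, once.
Trained networks look in the newest picture that a camera, given by its name, has taken for a name from the list of things; names that differ only in an ending like _2 or _b are one class to them, and where a whole thing is asked for, a point or a joint stands for the part that bears it (a point fixed in the world has none). Each returns a list of dicts, best first, with "p" (0 to 1); they miss things now and then, are a little off and sometimes report something else, mostly with a low value. They report only what shows in the picture. A call takes as long as a camera call.
- models.boxes_of(camera, query): "at" ([x, y, z] in mm, in world coordinates, good to about 4 mm: the middle of the surface that is visible of it).
The state is a dict: "time_s": time; "joints": joint angles; "dq": joint speeds; "tau": joint torques, N m; "eef_pos": TCP position; "ee_rot": TCP orientation; "force": force on the tool from outside, world axes, zero at the start; "wrist_torque": the same for the moment, N m; "grip_width": opening from 0.0 (shut) to 1.0 (fully open); "grip_force": force on a finger pad.
Only numpy, scipy, OpenCV 4.12 (cv2) and the standard library are available. Lean on these libraries where they do the work, as an engineer would, in place of code of your own. Each camera call takes 0.05 s, during which the arm holds its last target. There are 200 camera calls.

## Working session

There is one attempt and no reset: what is moved stays moved. The work goes in short steps, Python scripts to look and compute and a shell command to move; the robot and the scene stay as the last step left them, time stands still between calls to the robot, and variables do not carry over. Pictures are saved under pics/ and viewed, at most 10 in all, crops included, and the job is handed in when it is done.

```bash
mkdir -p pics; cat > h.py <<'E'
from rig import ctrl, viewer, models
import numpy as np, cv2
def cap(n,f):
    c=viewer.capture(n); cv2.imwrite('pics/'+f,c['color'][:,:,::-1]); return c
def K(c):
    f=c['color'].shape[0]/2/np.tan(np.radians(c['vertical_fov'])/2)
    return np.array([[f,0,c['cx']],[0,f,c['cy']],[0,0,1.]])
def ray(c,px,z):
    u=cv2.undistortPoints(np.array(px,float).reshape(-1,1,2),K(c),np.array(c['dist'],float)).reshape(-1,2)
    P=np.array(c['pose']);d=np.c_[u,np.ones(len(u))]@P[:3,:3].T;o=P[:3,3]
    return o+d*((z-o[2])/d[:,2])[:,None]
E
python3 - <<'E'
from h import *
np.set_printoptions(precision=1,suppress=True)
for n in('top','side'):
    c=cap(n,n+'1.png'); print(n,np.array(c['pose']),c['vertical_fov'])
    for q in['stand','stand_edge','tray','tray_rim','cell_pack','board','spool','tape','driver','pliers']:
        print(q,[(np.array(d['at']).round(),round(d['p'],2)) for d in models.boxes_of(n,q)[:2]])
s=ctrl.sense();print(s['time_s'],s['eef_pos'],s['ee_rot'],s['grip_width'],s['force'])
E
```

```text
top [[  -0.    -1.     0.2  252.5]
 [  -1.     0.     0.   -41.1]
 [  -0.    -0.2   -1.  1489.6]
 [   0.     0.     0.     1. ]] 43.89412416058211
stand [(array([477., 175., 198.]), 0.82), (array([523., 195., 214.]), 0.65)]
stand_edge [(array([481., 173., 199.]), 0.71)]
tray [(array([566.,  12., 126.]), 0.73), (array([ 402., -422.,   23.]), 0.68)]
tray_rim []
cell_pack [(array([523., 197., 217.]), 0.88)]
board [(array([433., 177., 203.]), 0.81)]
spool [(array([662., 167., 153.]), 0.81), (array([420., 383.,  17.]), 0.59)]
tape [(array([ 405., -423.,   24.]), 0.64)]
driver [(array([421., 381.,  16.]), 0.54)]
pliers [(array([ 379., -278.,   15.]), 0.8), (array([ 404., -420.,   26.]), 0.51)]
side [[  -1.    -0.1    0.3  208.3]
 [  -0.3    0.3   -0.9 1148.9]
 [  -0.    -0.9   -0.3  571.5]
 [   0.     0.     0.     1. ]] 49.10203126963376
stand [(array([469., 229., 178.]), 0.89)]
stand_edge [(array([467., 233., 173.]), 0.69)]
tray [(array([591., -28., 156.]), 0.88)]
tray_rim [(array([592., -34., 152.]), 0.96), (array([470., 232., 172.]), 0.21)]
cell_pack [(array([518., 216., 217.]), 0.84)]
board [(array([438., 186., 204.]), 0.73)]
spool [(array([662., 185., 142.]), 0.78)]
tape []
driver [(array([425., 385.,  13.]), 0.61)]
pliers []
1.1 [191.7 488.7 231.3] [0.  0.2 1.  0. ] 1.0004640475754225 [-0.2 -0.4  1.1]
```

View pics/top1.png

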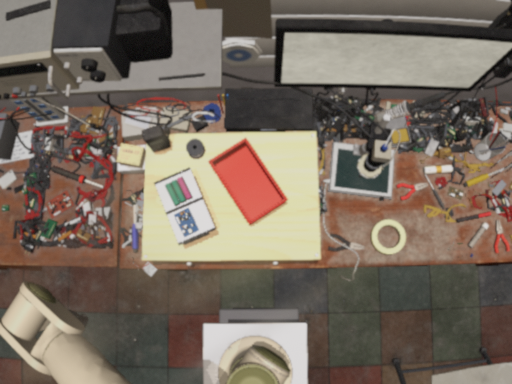

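View pics/side1.png

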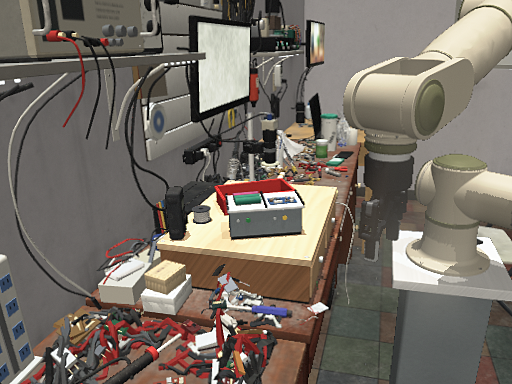

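```bash
python3 - <<'E'
import cv2
a=cv2.imread('pics/top1.png')[125:260,135:325]
cv2.imwrite('pics/crop1.png',cv2.resize(a,None,fx=4,fy=4,interpolation=cv2.INTER_CUBIC))
E
```

```text
(no output)
```

View pics/crop1.png

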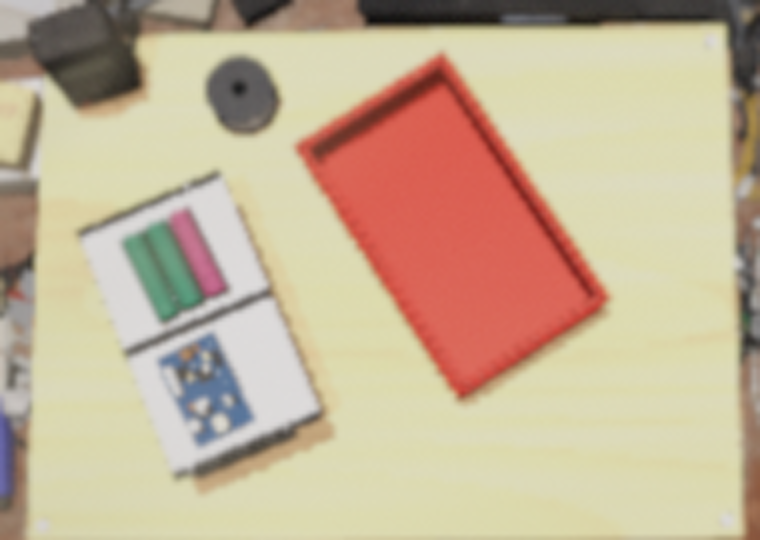

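```bash
cat >> h.py <<'E'
def rect(c,crop,z,off=(135,125),s=4):
    px=(np.array(crop,float)+.5)/s-.5+np.array(off)
    p=ray(c,px,z)[:,:2]; 
    return p
def fit(p):  # corners order: far-left(-x... ) see use; x axis from side (0,3) to side(1,2)
    cen=p.mean(0); x=(p[1]+p[2]-p[0]-p[3])/2; y=(p[0]+p[1]-p[2]-p[3])/2
    return cen,np.linalg.norm(x),np.linalg.norm(y),np.degrees(np.arctan2(x[1],x[0])),np.degrees(np.arctan2(y[1],y[0]))-90
E
python3 - <<'E'
from h import *
np.set_printoptions(precision=1,suppress=True)
c=viewer.capture('top')
D=fit(rect(c,[(80,233),(218,175),(325,412),(177,475)],203)); T=fit(rect(c,[(297,147),(443,55),(607,297),(463,398)],170))
P=fit(rect(c,[(122,240),(187,208),(228,292),(165,322)],216)); B=fit(rect(c,[(160,358),(212,336),(254,422),(201,446)],208))
Sp=rect(c,[(240,88)],155)
for n,f in zip('DTPB',(D,T,P,B)): print(n,f)
th=np.radians((D[3]*1+D[4]*2)/3); R=np.array([[np.cos(th),-np.sin(th)],[np.sin(th),np.cos(th)]])
print(np.degrees(th)); 
for n,f in zip('TPB',(T,P,B)): print(n,'in stand',(f[0]-D[0])@R)
print('spool',Sp, (Sp-D[0])@R)
print('board corners',rect(c,[(42,525),(728,520),(711,42)],120), 'micro')
E
```

```text
D (array([483.7, 184.9]), np.float64(107.50928318408023), np.float64(184.84685401224536), np.float64(-67.35088736607608), np.float64(-66.11262722703712))
T (array([559.8,  11.2]), np.float64(124.57794111789165), np.float64(216.04538614544867), np.float64(-56.320840236369), np.float64(-57.25894613152621))
P (array([521.3, 199.9]), np.float64(49.00628676667086), np.float64(66.3732223366162), np.float64(-64.32511695115618), np.float64(-62.359266511835294))
B (array([435.4, 177.8]), np.float64(39.24862954815972), np.float64(67.21370612614032), np.float64(-66.62041873163342), np.float64(-63.721866695480784))
-66.52538060671678
T in stand [189.7   0.6]
P in stand [ 1.2 40.5]
B in stand [-12.7 -47.1]
spool [[666.7 167. ]] [[ 89.3 160.7]]
board corners [[ 349.7  312.8]
 [ 349.7 -184.2]
 [ 708.6 -183.2]] micro
```

```bash
cat >> h.py <<'E'
from scipy.spatial.transform import Rotation as Ro
def st():
    s=ctrl.sense(); q=s['ee_rot']; R=Ro.from_quat([q[1],q[2],q[3],q[0]]).as_matrix()
    return s,R
def to(*targets):
    s,R=st(); p=np.array(s['eef_pos'])
    ax=np.degrees(np.arctan2(R[1,0],R[0,0]))
    print('t',round(s['time_s'],2),'pos',p.round(1),'xdir deg',round(ax,1),'zaxis',R[:,2].round(3),'grip',round(s['grip_width'],2),'F',np.round(s['force'],1),'q',np.round(s['joints'],2))
    for t in targets: print('  shift mm',(R.T@(np.array(t)-p)).round(1))
E
python3 -c "
from h import *
to((608,-63,290))"
```

```text
t 1.15 pos [191.7 488.7 231.3] xdir deg 158.6 zaxis [-0. -0. -1.] grip 1.0 F [-0.6  1.  -0.7] q [ 0.97  0.31  1.5   0.    1.33 -0.22]
  shift mm [-589.  -361.6  -58.7]
```

```bash
python3 -m pendant '0 0 -0.0175 0.155; 0 0 -0.0175 0.155;0 0 -0.0175 0.155;0 0 -0.0175 0.155;0 0 0 0' 1; python3 -c "
from h import *
to((608,-63,295))"
```

```text
time_s: 1.78
eef_pos: [191.9, 489.1, 302.2]
ee_rot: [0.0, 0.476, 0.879, 0.001]
force: [-0.4, -0.1, -0.2]
grip_width: 0.997
grip_force: 0.0
t 1.77 pos [191.9 489.1 302.2] xdir deg 123.1 zaxis [ 0.001  0.002 -1.   ] grip 1.0 F [-0.4 -0.1 -0.2] q [ 0.97  0.27  1.37 -0.    1.5   0.4 ]
  shift mm [-689.7   46.6    6.7]
```

```bash
python3 -m pendant '-0.053 0.0036 0 0;-0.053 0.0036 0 0;-0.053 0.0036 0 0;-0.053 0.0036 0 0;-0.053 0.0036 0 0;-0.053 0.0036 0 0;-0.053 0.0036 0 0;-0.053 0.0036 0 0;-0.053 0.0036 0 0;-0.053 0.0036 0 0';python3 -m pendant '-0.053 0.0036 0 0;-0.053 0.0036 0 0;-0.053 0.0036 0 0;0 0 0 0'; python3 -c "
from h import *
to((608,-63,295))
cap('side','side2.png')"
```

```text
time_s: 3.02
eef_pos: [511.6, 62.6, 300.3]
ee_rot: [-0.001, 0.475, 0.88, -0.0]
force: [0.3, -0.0, 1.0]
grip_width: 0.995
grip_force: 0.0
time_s: 3.52
eef_pos: [607.6, -66.0, 298.5]
ee_rot: [-0.002, 0.477, 0.879, -0.0]
force: [-0.5, 0.8, -0.4]
grip_width: 0.999
grip_force: 0.0
t 3.52 pos [607.6 -66.  298.5] xdir deg 123.1 zaxis [-0.003  0.001 -1.   ] grip 1.0 F [-0.5  0.8 -0.4] q [-0.3   0.48  1.08 -0.    1.58 -0.88]
  shift mm [2.3 2.  3.5]
```

View pics/side2.png

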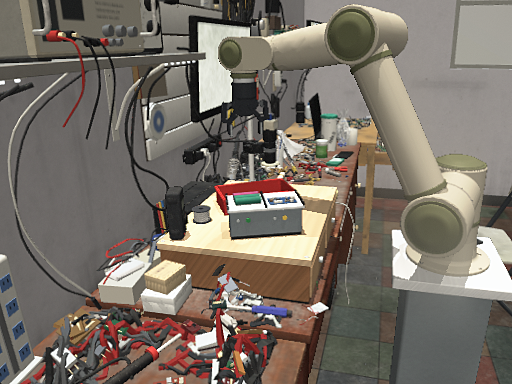

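```bash
python3 -m pendant '-0.002 0 0.05 0;0 0 0.05 0;0 0 0.035 0;0 0 0.02 0;0 0 0.012 0;0 0 0 0'; python3 -c "
from h import *
to((608,-63,130))
cap('side','side3.png');c=cap('top','top3.png')
a=cv2.imread('pics/top3.png')[125:260,135:325];a=cv2.resize(a,None,fx=4,fy=4,interpolation=cv2.INTER_CUBIC)
cv2.imwrite('pics/c3.png',a)"
```

```text
time_s: 4.32
eef_pos: [607.5, -64.2, 134.1]
ee_rot: [-0.0, 0.476, 0.879, -0.0]
force: [-0.5, 0.5, -0.4]
grip_width: 1.002
grip_force: 0.0
t 4.33 pos [607.5 -64.2 134.1] xdir deg 123.1 zaxis [-0.001  0.    -1.   ] grip 1.0 F [-0.5  0.5 -0.4] q [-0.3   0.58  1.35  0.    1.21 -0.88]
  shift mm [0.7 1.1 4.1]
```

View pics/c3.png

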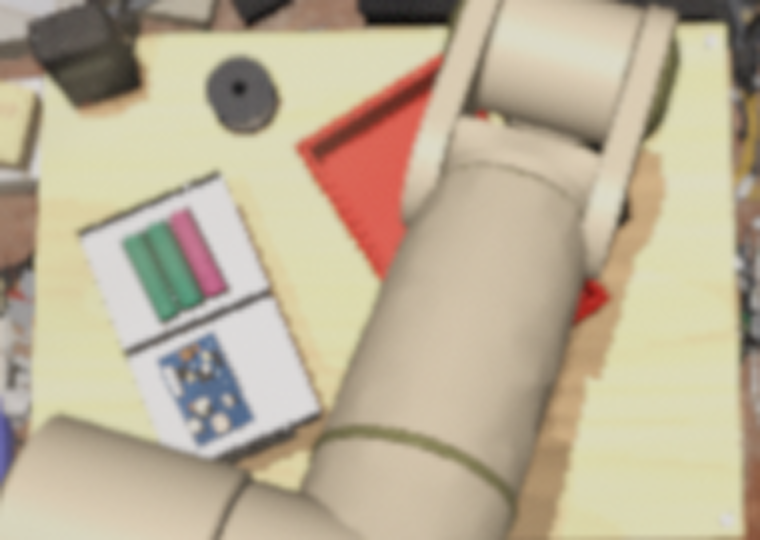

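```bash
python3 -m pendant '0.006 0 0.004 0;0.008 0 0 0;0.008 0 0 0.012;0.008 0 0 0.018;0.008 0 0 0.018;0.008 0 0 0.018;0.008 0 0 0.018;0 0 0 0'; python3 -c "
from h import *
to((552,28,130))"
```

```text
time_s: 5.42
eef_pos: [579.2, -18.2, 130.3]
ee_rot: [-0.0, 0.513, 0.858, 0.0]
force: [-0.6, 0.7, -0.3]
grip_width: 0.999
grip_force: 0.0
t 5.42 pos [579.2 -18.2 130.3] xdir deg 118.3 zaxis [-0.     0.001 -1.   ] grip 1.0 F [-0.6  0.7 -0.3] q [-0.23  0.52  1.46  0.    1.16 -0.73]
  shift mm [53.6 -2.1  0.4]
```

```bash
python3 -m pendant '0.008 -0.0003 0 0.018;0.008 -0.0003 0 0.018;0.008 -0.0005 0 0.018;0.008 -0.0005 0 0.018;0.008 -0.0005 0 0.012;0 0 0 0'; python3 -c "
from h import *
to((552,28,130))
cap('side','side4.png');c=cap('top','top4.png')
a=cv2.imread('pics/top4.png')[125:260,135:325];a=cv2.resize(a,None,fx=4,fy=4,interpolation=cv2.INTER_CUBIC)
b=cv2.imread('pics/side4.png')[170:250,150:320];b=cv2.resize(b,(760,358),interpolation=cv2.INTER_CUBIC)
a=cv2.resize(a,(320,228));b=b
cv2.imwrite('pics/c4.png',np.vstack([np.pad(a,((0,0),(0,440),(0,0))),b]))"
```

```text
time_s: 6.18
eef_pos: [559.6, 16.8, 130.3]
ee_rot: [-0.0, 0.549, 0.836, 0.0]
force: [-0.0, 0.1, -0.7]
grip_width: 0.997
grip_force: 0.0
t 6.17 pos [559.6  16.8 130.3] xdir deg 113.5 zaxis [-0.     0.001 -1.   ] grip 1.0 F [-0.   0.1 -0.7] q [-0.18  0.48  1.52  0.    1.13 -0.59]
  shift mm [13.3 -2.5  0.3]
```

View pics/c4.png

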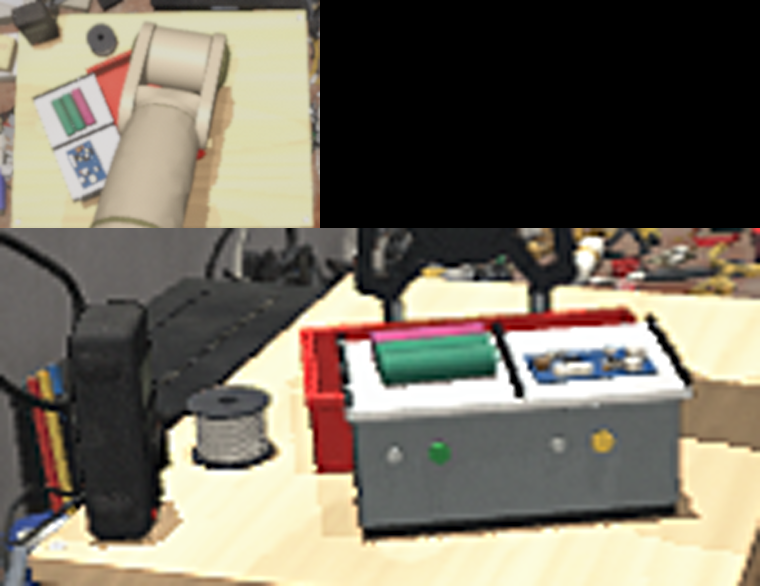

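```bash
python3 -m pendant '0.005 -0.0008 0 0;0.004 -0.0008 0 0;0.003 -0.0008 0 0;0 0 0 0'; python3 -m pendant '0.003 0 0 0;0 0 0 0';  python3 -c "
from h import *
to((552,28,130))"
```

```text
time_s: 6.78
eef_pos: [552.8, 26.4, 130.3]
ee_rot: [-0.0, 0.549, 0.836, 0.0]
force: [-0.2, 0.2, 0.1]
grip_width: 1.0
grip_force: 0.0
time_s: 7.02
eef_pos: [551.7, 29.1, 130.3]
ee_rot: [-0.0, 0.549, 0.836, 0.0]
force: [-0.9, 0.4, 0.3]
grip_width: 1.0
grip_force: 0.0
t 7.03 pos [551.7  29.1 130.3] xdir deg 113.4 zaxis [-0.  0. -1.] grip 1.0 F [-0.9  0.4  0.3] q [-0.16  0.47  1.55  0.    1.12 -0.57]
  shift mm [-1.1 -0.1  0.3]
```

Creep on until contact with the foot shows as force.

```bash
for i in 1; do python3 -m pendant '0.003 0 0 0;0 0 0 0'|sed -n 2,4p; python3 -m pendant '0.002 0 0 0;0 0 0 0'|sed -n 2,4p; python3 -m pendant '0.002 0 0 0;0 0 0 0'|sed -n 2,4p; done
```

```text
eef_pos: [551.0, 29.5, 130.4]
ee_rot: [0.001, 0.549, 0.836, -0.001]
force: [1.7, -12.5, -1.3]
eef_pos: [550.8, 29.5, 130.6]
ee_rot: [0.003, 0.55, 0.835, -0.002]
force: [3.5, -22.2, -1.4]
eef_pos: [550.6, 29.6, 130.9]
ee_rot: [0.004, 0.55, 0.835, -0.003]
force: [4.1, -32.6, -2.1]
```

```bash
python3 -m pendant '-0.012 0 0 0;-0.006 0 0 0;0 0 -0.04 0;0 0 -0.055 0;0 0 -0.055 0;0 0 0 0' 0|head -4; python3 -c "
from h import *
to((501,247,280))"
```

```text
time_s: 8.52
eef_pos: [557.3, 19.1, 284.4]
ee_rot: [0.003, 0.548, 0.836, 0.002]
force: [0.2, -0.4, -1.1]
t 8.53 pos [557.3  19.1 284.4] xdir deg 113.5 zaxis [ 0.008 -0.001 -1.   ] grip -0.0 F [ 0.2 -0.4 -1.1] q [-0.18  0.35  1.31  0.    1.48 -0.59]
  shift mm [231.5  39.2   3.8]
```

```bash
python3 -m pendant '0.046 0.008 0 0;0.046 0.008 0 0;0.046 0.008 0 0;0.046 0.008 0 0;0.0475 0.007 0 0;0 0 0 0' 0|head -4; python3 -c "
from h import *
to((501,247,280))
cap('side','side5.png');c=cap('top','top5.png')
a=cv2.imread('pics/top5.png')[125:260,135:325];a=cv2.resize(a,None,fx=4,fy=4,interpolation=cv2.INTER_CUBIC)
cv2.imwrite('pics/c5.png',a)"
```

```text
time_s: 9.28
eef_pos: [498.3, 249.4, 279.0]
ee_rot: [-0.001, 0.547, 0.837, -0.001]
force: [1.0, -0.8, -0.3]
t 9.28 pos [498.3 249.4 279. ] xdir deg 113.7 zaxis [-0.002  0.    -1.   ] grip 0.0 F [ 1.  -0.8 -0.3] q [ 0.25  0.36  1.31  0.    1.47 -0.16]
  shift mm [-3.2  1.5 -1. ]
```

View pics/c5.png

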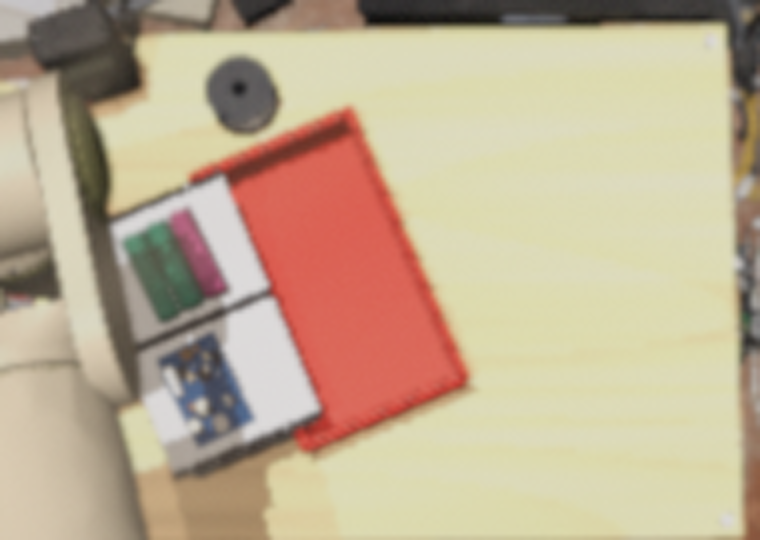

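```bash
python3 - <<'E'
from h import *
c=viewer.capture('top')
T=fit(rect(c,[(192,180),(352,108),(467,380),(312,452)],170)); th=np.radians(-66.5);R=np.array([[np.cos(th),-np.sin(th)],[np.sin(th),np.cos(th)]])
print(T,(T[0]-[483.7,184.9])@R)
E
python3 -m pendant '0 0 0.035 0;0 0 0.023 0;0 0 0.012 0;0 0 0 0'; python3 -m pendant '0 0 0.003 0;0 0 0 0'; python3 -c "
from h import *
to((521.3-30,200+60,206))
cap('side','side6.png')
b=cv2.imread('pics/side6.png')[150:270,180:340];cv2.imwrite('pics/c6.png',cv2.resize(b,(800,600),interpolation=cv2.INTER_CUBIC))"
```

```text
(array([520.48809872,  97.7555966 ]), np.float64(122.8488340879454), np.float64(215.58321451745687), np.float64(-65.612857176878), np.float64(-66.67253608442212)) [94.58587318 -1.01185317]
time_s: 9.93
eef_pos: [500.0, 246.0, 210.0]
ee_rot: [-0.0, 0.549, 0.836, -0.0]
force: [-0.5, 0.1, 0.0]
grip_width: 0.001
grip_force: 0.0
time_s: 10.18
eef_pos: [500.1, 246.6, 207.8]
ee_rot: [0.0, 0.549, 0.836, 0.0]
force: [0.2, 0.4, 0.4]
grip_width: -0.002
grip_force: 0.0
t 10.18 pos [500.1 246.6 207.8] xdir deg 113.4 zaxis [ 0.001  0.    -1.   ] grip -0.0 F [0.2 0.4 0.4] q [ 0.25  0.4   1.43  0.    1.3  -0.16]
  shift mm [15.7 -2.7  1.8]
```

View pics/c6.png

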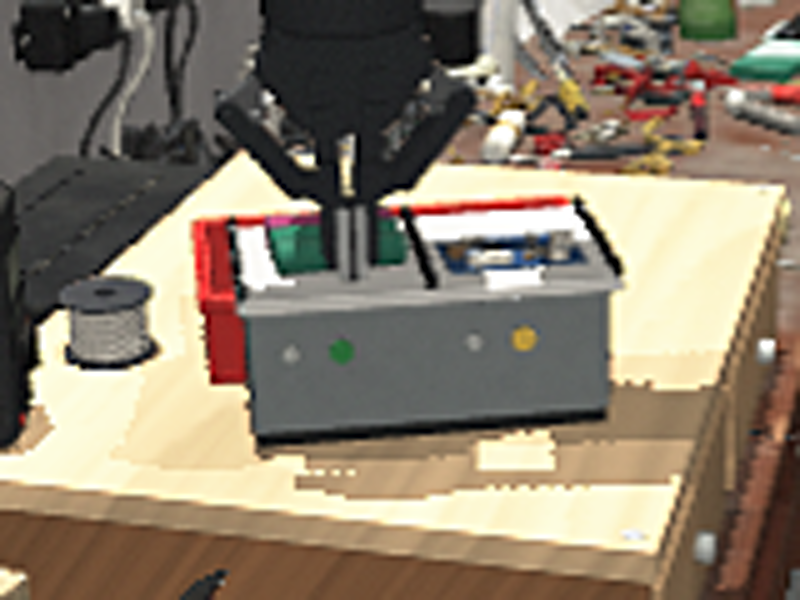

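```bash
python3 -m pendant '-0.005 0.003 0.001 0;-0.006 0 0 0;-0.006 0 0 0;-0.006 0 0 0;-0.006 0 0 0;-0.006 0 0 0;-0.006 0 0 0;-0.006 0 0 0;0 0 0 0'|head -4; python3 -c "
from h import *
cap('side','side7.png');cap('top','top7.png')
b=cv2.imread('pics/side7.png')[160:250,200:320]
a=cv2.imread('pics/top7.png')[155:250,145:255]
cv2.imwrite('pics/c7.png',np.hstack([cv2.resize(b,(400,300),interpolation=cv2.INTER_CUBIC),cv2.resize(a,(400,300),interpolation=cv2.INTER_CUBIC)]))"
```

```text
time_s: 11.35
eef_pos: [521.5, 204.3, 206.3]
ee_rot: [0.0, 0.549, 0.836, -0.0]
force: [0.7, 0.9, -0.3]
```

View pics/c7.png

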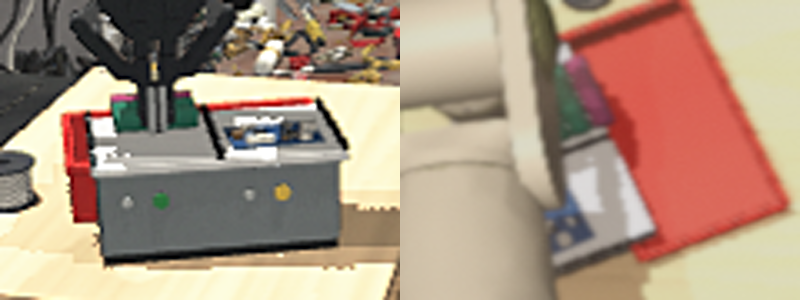

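```bash
python3 -m pendant '-0.006 0 0 0;-0.006 0 0 0;-0.006 0 0 0;-0.006 0 0 0;-0.006 0 0 0;-0.006 0 0 0;-0.006 0 0 0;-0.006 0 0 0;-0.002 0 0 0;0 0 0 0'|head -4; python3 -m pendant '0 0 0 0;0 0 -0.05 0;0 0 -0.05 0;0.06 0 0 0;0.06 0 0 0;0.06 0 0 0;0.03 0 0 0;0 0 0 0;0 0 0 0'|head -4; python3 -c "
from h import *
cap('side','side8.png');cap('top','top8.png')
for n in('top','side'): print(n,[(q,[(np.array(d['at']).round(),round(d['p'],2)) for d in models.boxes_of(n,q)[:1]]) for q in('cell_pack','board','spool','tray')])
b=cv2.imread('pics/side8.png')[160:250,200:320]
a=cv2.imread('pics/top8.png')[145:240,150:260]
cv2.imwrite('pics/c8.png',np.hstack([cv2.resize(b,(400,300),interpolation=cv2.INTER_CUBIC),cv2.resize(a,(400,300),interpolation=cv2.INTER_CUBIC)]))"
```

```text
time_s: 12.7
eef_pos: [541.2, 158.8, 206.3]
ee_rot: [-0.0, 0.549, 0.836, -0.0]
force: [-0.3, -0.5, -0.2]
time_s: 13.82
eef_pos: [458.0, 351.0, 306.2]
ee_rot: [0.0, 0.549, 0.836, -0.0]
force: [0.1, -0.6, -0.6]
top [('cell_pack', [(array([554., 126., 140.]), 0.56)]), ('board', [(array([436., 182., 203.]), 0.96)]), ('spool', [(array([665., 168., 154.]), 0.54)]), ('tray', [(array([516.,  88., 126.]), 0.74)])]
side [('cell_pack', []), ('board', [(array([440., 182., 202.]), 0.48)]), ('spool', []), ('tray', [(array([591.,  85., 164.]), 0.81)])]
```

View pics/c8.png

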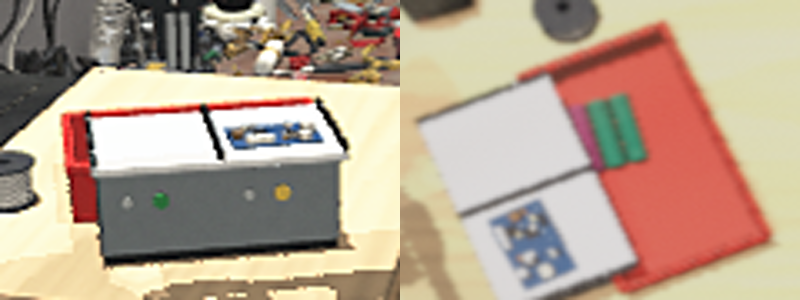

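```bash
python3 -c "
from rig import ctrl
print(ctrl.finish_job())"
```

```text
the job is handed in; nothing more can be done
None
```

I dragged the tray squarely up against the foot of the stand, slid the cell pack off the deck into it, left the circuit board in place on the deck, and handed the job in; no verdict came back.

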